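# Slide the ware board out to the gauge and hold it

### The job

The ware board with the mug on it lies askew on the low wooden stand: push it back by its cleat until you feel it seat square against the batten at the back, then slide it straight out over the stand's open end until its front edge is level with the tip of the upright gauge pin. It would tip there if let go, so keep hold of it, level and resting on the stand, and finish while still holding it, so that I can set a prop under the end. Keep the mug standing on the board and leave the other ware where it is.

Things in the scene. Friction and masses are not known exactly. Their poses are not given: they have to be found in the camera images.
- stand: Low fixed wooden stand: flat top 360 long (its x) x 200 wide (its y), 20 thick, top face 70 mm above the table, on two side rails. Origin: centre of its underside, on the table. Its +x axis points outward, to the open end the board slides over; that end's edge is at x = +180 mm. It may stand anywhere and turned.
- backstop: Low dark wooden batten fixed across the top of the stand at its back end, 26 x 180 x 14 mm high (lower than the board is thick). Origin: on the stand's top, in the middle of the face that the board's tail seats against; +x points outward like the stand's.
- gauge: Fixed steel gauge: disc base 52 mm across, 14 high, with a slim upright pin 8 mm across, pointed at the top, beyond the open end and 110 mm to the stand's -y side of its middle line. Origin: centre of the base's underside, on the pin's axis; axes parallel to the stand's, so the board is at the mark when its front edge has the same x as this origin along the stand's x.
- gauge_tip (a point): The pointed tip of the gauge pin, 115 mm above the table; straight above the gauge's origin.
- board_cleat (a point): Centre of the cleat, the wooden grip block on the board: 24 mm along the board, 90 across it, 36 high, its foot on the board's top face (88 mm above the table). Axes are the board's: +x to its front edge, z up. This centre is 295 mm behind the front edge, 65 mm ahead of the tail edge. At the start the tail is 20 to 40 mm off the batten and the board up to 0.12 rad askew.
- board_front (a point): Middle of the board's front edge, on its top face; axes are the board's. Board: loose plywood, 360 x 130 x 18 mm, 0.5 kg, lying flat on the stand; it takes 4 to 10 N to drag. With the mug it balances 125 to 155 mm behind this edge and tips once that point is past the stand's edge unheld.
- mug_center (a point): Centre, half-way up, of the loose unfired mug standing on the board towards its front: 76 mm across, 85 high, handle at its +y, 0.27 to 0.44 kg. Not fastened.
- bowl_center (a point): Small dark bowl standing on the table below the open end, 104 across, 42 high; centre half-way up. The board passes over it. Leave alone.
- mug_b_center (a point): Mug beside the stand, 80 across, 90 high; centre half-way up. Leave alone.
- vase_center (a point): Small waisted vase beside the stand, 72 across, 115 high; centre half-way up. Leave alone.
- tiles_center (a point): Stack of three square tiles beside the stand, 70 x 70 x 24; centre half-way up. Leave alone.
- jar_center (a point): Lidded jar behind the stand, 80 across, 93 high with its knob; centre half-way up. Leave alone.
Not all that is in view belongs to the job. Leave any blue, purple or red look-alike of the part that bears mug_center alone.

How it is judged:
On the way:
1. the board is pressed square against the batten (contact force between board and backstop above 1.5 N and angle between the x axis of stand and the x axis of board_front, either way round below 0.06 rad), for 0.2 s.
At the end, for the whole second after the job is handed in: Front edge within 8 mm of the gauge pin along the stand; board square within 0.06 rad, front within 30 mm of the middle line, level within 0.05 rad, still, resting on the stand, clear of the gauge, held by the fingers; mug upright on the board (x of board_front in the frame of gauge between -0.008 and 0.008 m and angle between the x axis of stand and the x axis of board_front, either way round below 0.06 rad and y of board_front in the frame of stand between -0.03 and 0.03 m and angle between board_front's own z axis and vertical below 0.05 rad and linear speed of board below 0.02 m/s and contact force between each of the fingers, mug and board above 1 N and contact force between board and stand above 0.5 N and contact force between board and gauge below 0.5 N and angle between mug_center's own z axis and vertical below 0.12 rad); the arm keeps its last pose, push and grip.
It fails at once if the board tips (angle between board_front's own z axis and vertical above 0.15 rad).
It fails at once if the board is lifted off the stand in place of sliding (z of board_cleat in the frame of stand above 0.125 m).
It fails at once if the mug topples (angle between mug_center's own z axis and vertical above 0.35 rad).
It fails at once if other ware is disturbed (distance of any of bowl_center, mug_b_center, vase_center, tiles_center, jar_center from where it was at the start of the episode above 0.03 m).
It also fails if it takes over 45 s, if anything falls off the work surface, if the arm or the gripper's body presses on something with over 40 N, if the wrist force passes 120 N, or if a joint passes its speed limit or range.

### The arm

A 7-joint arm with a two-finger parallel gripper is mounted at the origin on the work surface. World frame = base frame: x ahead of the robot, y to its left, z up, the work surface at z = 0. Lengths are in m, angles in rad, forces in N, time in s.
With the tool pointing down it reaches from about 0.4 to 0.925 m from the base axis. Payload 5.6 kg.
Tool frame: the origin (TCP) lies at the very end of the fingers, on their centre line; the grasp point (between the pads) lies 19 mm behind it; z points along the fingers, y is the line along which they close (so a half turn about z gives the same grasp; the last joint's range is limited). The gripper opens to 85 mm and grips with 20 to 120 N. Pads are 22 mm wide; open, the fingers measure 114 mm over their backs; the gripper's body (76 mm by 85 mm) begins 54 mm behind the grasp point. The pads swing forward as they close: fully open they stand 13 mm farther back than shut.
Start: joints at [1.179, 0.468, -0.012, 1.603, 0.006, 1.071, -0.056], TCP at [0.222, -0.611, 0.231] pointing down, gripper open.
Joint ranges: [-2.53, 2.53], [-0.31, 2.02], [-1.57, 1.55], [0.28, 2.44], [-1.29, 4.43], [0.15, 1.84], [-2.92, 2.92]. Speed limits (rad/s): [2.57, 2.57, 3.14, 3.14, 3.14, 3.14, 3.14].

### API

Orientations are given as a unit quaternion [x, y, z, w].
In Python, from bench import robot gives the robot as it stands.
- The arm moves only by the shell command python3 -m pendant 'ROWS' [FORCE]. ROWS is JSON, a list of rows, each an object with "dr": the turn, a rotation vector about the tool's x, y, z as a fraction of full scale, a list of three; "xyz": the shift along the tool's x, y, z as a fraction of full scale, a list of three; "claw": the closure, from -1 (fully open) to 1 (shut). In form: [{"dr": [ax, ay, az], "xyz": [x, y, z], "claw": claw}, ...]. A call has exactly 10 rows; each row shifts and turns the commanded pose from where the row before left it, along the tool's axes as they then stand; what a row does not reach is not made up. Full scale, the value 1, is 0.03 m for a shift and 6 degrees for a turn. A row lasts 1/10 s, in which the tool goes at most 50 mm and 8.59 degrees, less where a joint would pass 70% of its speed; a pose out of reach is approached as far as the arm can. A call with a number of a shift or a turn outside -1 to 1 is refused whole. A call with a gripper value outside its range is refused whole. The fingers move at their own pace and stop on an object; FORCE is the grip in N (left out, the last holds). Time passes only in rows, so rows that do not move let the fingers close, or fill a call up. It gives the time, the measured TCP pose, the force, the opening and the grip force at its end, in the units of the state.
- robot.observe(): the state, without advancing time (a new reading comes with each control period).
- robot.capture(name): name is "scene" or "top"; returns the picture (384x512x3 uint8, red, green, blue); there is no depth.
- robot.camera_model(name): a dict with "vertical_fov" (degrees; the focal length in pixels is half the picture's height over the tangent of half this angle, whatever the lens; pixels are square), "cx", "cy" (the principal point, pixels), "xyz" and "attitude" of the camera in the world. Camera axes: x right, y down, z forward; pixel columns grow to the right and rows downward; lengths in m; the calibration is good to about 2 mm. A picture is of the moment at which its call begins. camera_model takes no time and is no camera call.
- robot.finish_job(): hands the job in; it is judged then, once.
The state is a dict: "clock": time; "qpos": joint angles; "joint_velocities": joint speeds; "effort": joint torques, N m; "eef_pos": TCP position; "ee_rot": TCP orientation; "force": force on the tool from outside, world axes, zero at the start; "wrist_torque": the same for the moment, N m; "finger_gap": finger opening in m; "gripper_force": force on a finger pad.
Only numpy, scipy, OpenCV 4.12 (cv2) and the standard library are available. Lean on these libraries where they do the work, as an engineer would, in place of code of your own. Each camera call takes 0.05 s, during which the arm holds its last target. There are 200 camera calls.

## Working session

There is one attempt and no reset: what is moved stays moved. The work goes in short steps, Python scripts to look and compute and a shell command to move; the robot and the scene stay as the last step left them, time stands still between calls to the robot, and variables do not carry over. Pictures are saved under pics/ and viewed, at most 10 in all, crops included, and the job is handed in when it is done.

```bash
mkdir -p pics; ls; python3 - <<'E'
from bench import robot
import cv2
for n in ("scene","top"):
    im=robot.capture(n); cv2.imwrite(f"pics/{n}0.png",cv2.cvtColor(im,cv2.COLOR_RGB2BGR)); print(robot.camera_model(n))
print(robot.observe())
E
```

```text
pics
{'vertical_fov': 42.72067808179091, 'cx': 256.6802242612711, 'cy': 199.2118553621323, 'xyz': array([1.29315056, 0.14406138, 0.97922462]), 'attitude': array([ 0.61167274,  0.71435213, -0.2566891 , -0.22286365])}
{'vertical_fov': 42.97002790893225, 'cx': 249.99952956105375, 'cy': 190.1695128322869, 'xyz': array([0.29302593, 0.01779411, 1.51356998]), 'attitude': array([ 0.71408998, -0.69345945,  0.06813931, -0.0674279 ])}
{'clock': 0.1, 'qpos': array([ 1.17898129,  0.4682869 , -0.01159659,  1.60356405,  0.0060142 ,
        1.0713945 , -0.05630438]), 'joint_velocities': array([ 3.13249622e-04, -1.34232076e-03, -1.70654847e-04, -2.32009884e-03,
        1.95831700e-04, -1.61227824e-03,  2.41107475e-05]), 'effort': array([ 1.27036954e-03, -5.33521235e+01,  2.13626999e-02, -2.51968718e+01,
        1.13755287e-02,  4.32209257e-03,  7.00528574e-06]), 'eef_pos': array([ 0.22191353, -0.610396  ,  0.23042155]), 'ee_rot': array([ 9.84835048e-01,  1.73491423e-01, -2.04895185e-04, -7.83001396e-04]), 'force': array([-0.43370247,  0.09545129,  0.51181635]), 'wrist_torque': array([-0.01655487, -0.0851496 , -0.02061297]), 'gripper_force': 0.0, 'finger_gap': 0.08532203821005781}
```

View pics/scene0.png

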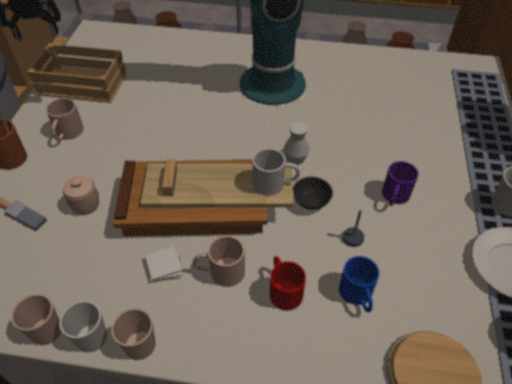

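View pics/top0.png

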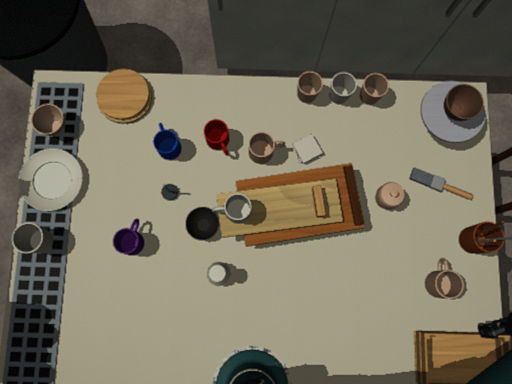

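The scene view shows the stand, whose open end faces image right, with the board and its cleat at (170,177). The grey mug is at (270,172), the bowl at (313,193) and the gauge at (353,237). In the top view the cleat is at (320,201), the mug at (238,208), the gauge at (171,191) and the batten at (352,197). The red (217,134), blue (167,143) and purple (128,240) mugs are look-alikes. The grey mug on the board fits the description.

```bash
cat > h.py <<'E'
import numpy as np, cv2
from bench import robot
from scipy.spatial.transform import Rotation as R
def cam(n):
    m=robot.camera_model(n); return m,192/np.tan(np.radians(m["vertical_fov"]/2)),R.from_quat(m["attitude"]).as_matrix()
def ray(n,p,z):
    m,f,A=cam(n); d=A@np.array([(p[0]-m["cx"])/f,(p[1]-m["cy"])/f,1]); o=np.array(m["xyz"]); return o+d*(z-o[2])/d[2]
def proj(n,X):
    m,f,A=cam(n); c=A.T@(np.array(X)-m["xyz"]); return np.array([m["cx"]+f*c[0]/c[2],m["cy"]+f*c[1]/c[2]])
E
python3 - <<'E'
import cv2
a=cv2.imread("pics/top0.png")[155:255,160:370]; b=cv2.imread("pics/scene0.png")[120:250,110:370]
cv2.imwrite("pics/c1.png",cv2.resize(a,(798,380),interpolation=cv2.INTER_CUBIC))
cv2.imwrite("pics/c2.png",cv2.resize(b,(780,390),interpolation=cv2.INTER_CUBIC))
E
```

```text
(no output)
```

View pics/c1.png

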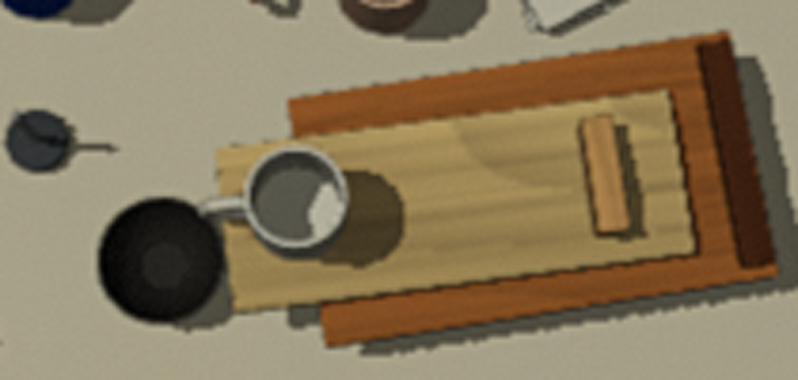

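View pics/c2.png

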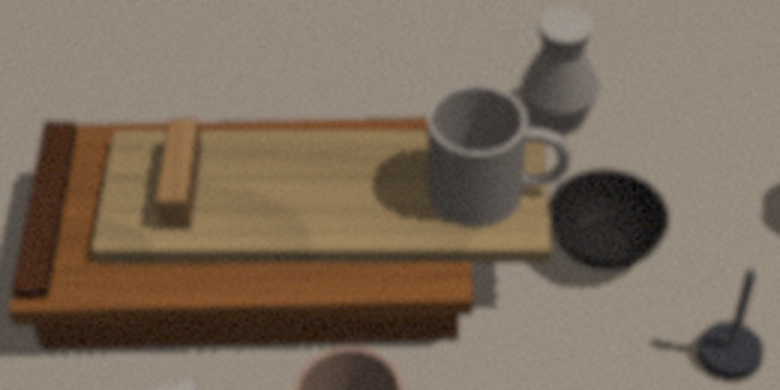

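The crops show the board's corners, cleat, stand and batten sharply enough to cast rays. I'll read these from the crops and check them against the known sizes.

```bash
python3 - <<'E'
from h import *
T=lambda u,z: ray("top",(160+(u[0]+.5)/3.8-.5,155+(u[1]+.5)/3.8-.5),z)[:2]
S=lambda u,z: ray("scene",(110+(u[0]+.5)/3-.5,120+(u[1]+.5)/3-.5),z)[:2]
def rep(nm,P):
    P=np.array(P); fm=(P[0]+P[3])/2; bm=(P[1]+P[2])/2; d=fm-bm
    print(nm,"front",fm.round(4),"back",bm.round(4),"L",np.linalg.norm(d).round(4),"W",np.linalg.norm(P[0]-P[3]).round(4),np.linalg.norm(P[1]-P[2]).round(4),"ang",np.degrees(np.arctan2(d[1],d[0])).round(2),"c",P.mean(0).round(4)); return fm,d/np.linalg.norm(d)
st=rep("stand",[T(u,.07) for u in [(290,100),(728,33),(776,275),(328,346)]])
bd=rep("board",[T(u,.088) for u in [(217,152),(670,92),(696,254),(235,311)]])
cl=rep("cleat",[T(u,.124) for u in [(582,120),(612,116),(628,232),(598,236)]])
rep("cleatS",[S(u,.124) for u in [(188,203),(158,203),(168,119),(197,119)]])
bt=[T(u,.084) for u in [(698,42),(738,268)]]; print("batten",bt)
gs=S((751,273),.115); gb=T((39,141),.014); gb2=S((729,350),.014); print("gauge",gs,gb,gb2)
x=st[1]; y=np.array([-x[1],x[0]]); o=st[0]-.18*x
for n,p in [("gs",gs),("gb",gb),("gb2",gb2),("bt0",bt[0]),("bt1",bt[1]),("boardfront",bd[0]),("cleat",T((605,176),.124))]: print(n,((p-o)@x).round(4),((p-o)@y).round(4))
print("toolrot",R.from_quat(robot.observe()["ee_rot"]).as_matrix().round(3))
E
```

```text
stand front [0.5037 0.0457] back [ 0.5692 -0.3034] L 0.3552 W 0.1976 0.1973 ang 100.63 c [ 0.5364 -0.1289]
board front [0.4918 0.1093] back [ 0.5484 -0.2455] L 0.3592 W 0.1253 0.1293 ang 99.06 c [ 0.5201 -0.0681]
cleat front [ 0.5357 -0.1681] back [ 0.5395 -0.1909] L 0.0231 W 0.09 0.0901 ang 99.37 c [ 0.5376 -0.1795]
cleatS front [ 0.5405 -0.1667] back [ 0.5441 -0.1896] L 0.0233 W 0.0902 0.0902 ang 99.0 c [ 0.5423 -0.1781]
batten [array([ 0.65452726, -0.25884702]), array([ 0.4750316 , -0.28851159])]
gauge [0.57917468 0.27289141] [0.57212168 0.27083577] [0.57808811 0.27200304]
gs 0.3894 -0.1161
gb 0.3887 -0.1088
gb2 0.3887 -0.1149
bt0 -0.1471 -0.0921
bt1 -0.1431 0.0898
boardfront 0.2447 -0.0
cleat -0.0475 0.0085
toolrot [[ 0.94   0.342 -0.001]
 [ 0.342 -0.94   0.001]
 [-0.    -0.002 -1.   ]]
```

```bash
python3 -m pendant '[{"dr":[0,0,0],"xyz":[0.74,-0.49,0],"claw":-1},{"dr":[0,0,0],"xyz":[0.74,-0.49,0],"claw":-1},{"dr":[0,0,0],"xyz":[0.74,-0.49,0],"claw":-1},{"dr":[0,0,0],"xyz":[0.74,-0.49,0],"claw":-1},{"dr":[0,0,0],"xyz":[0.74,-0.49,0],"claw":-1},{"dr":[0,0,0],"xyz":[0.74,-0.49,0],"claw":-1},{"dr":[0,0,0],"xyz":[0.74,-0.49,0],"claw":-1},{"dr":[0,0,0],"xyz":[0.74,-0.49,0],"claw":-1},{"dr":[0,0,0],"xyz":[0.74,-0.49,0],"claw":-1},{"dr":[0,0,0],"xyz":[0.74,-0.49,0],"claw":-1}]' 40
python3 -m pendant '[{"dr":[0,0,0],"xyz":[0.74,-0.49,0],"claw":-1},{"dr":[0,0,0],"xyz":[0.74,-0.49,0],"claw":-1},{"dr":[0,0,0],"xyz":[0.74,-0.49,0],"claw":-1},{"dr":[0,0,0],"xyz":[0.74,-0.49,0],"claw":-1},{"dr":[0,0,0],"xyz":[0.74,-0.49,0],"claw":-1},{"dr":[0,0,0],"xyz":[0.74,-0.49,0],"claw":-1},{"dr":[0,0,0.6],"xyz":[0.0,0,0],"claw":-1},{"dr":[0,0,0.6],"xyz":[0,0,0],"claw":-1},{"dr":[0,0,0.6],"xyz":[0,0,0],"claw":-1},{"dr":[0,0,0],"xyz":[0,0,0],"claw":-1}]'
cat >> h.py <<'E'
def goto(p,ang=None):
    s=robot.observe(); A=R.from_quat(s["ee_rot"]).as_matrix()
    print("t",round(s["clock"],2),"pos",s["eef_pos"].round(4),"yang",np.degrees(np.arctan2(A[1,1],A[0,1])).round(2),"z",A[:,2].round(3),"F",s["force"].round(1),"gap",round(s["finger_gap"],4),"grip",round(s["gripper_force"],1))
    print("units",(A.T@(np.array(p)-s["eef_pos"])/.03).round(2))
E
python3 -c "
from h import *
goto([.539,-.180,.2])"
```

```text
clock: 1.1
eef_pos: [0.3808, -0.3957, 0.2309]
ee_rot: [0.985, 0.173, -0.0, -0.0]
force: [-0.0, 0.1, 1.1]
finger_gap: 0.0852
gripper_force: 0.0
clock: 2.1
eef_pos: [0.4753, -0.2683, 0.2309]
ee_rot: [0.997, 0.08, -0.0, -0.0]
force: [0.3, 1.0, 0.7]
finger_gap: 0.0853
gripper_force: 0.0
t 2.1 pos [ 0.4753 -0.2683  0.2309] yang -80.82 z [-0.001  0.    -1.   ] F [0.3 1.  0.7] gap 0.0853 grip 0.0
units [ 2.57 -2.57  1.03]
```

```bash
python3 -m pendant '[{"dr":[0,0,0],"xyz":[0.52,-0.52,0],"claw":-1},{"dr":[0,0,0],"xyz":[0.52,-0.52,0],"claw":-1},{"dr":[0,0,0],"xyz":[0.52,-0.52,0.0],"claw":-1},{"dr":[0,0,0],"xyz":[0.5,-0.5,0.3],"claw":-1},{"dr":[0,0,0],"xyz":[0.5,-0.5,0.4],"claw":-1},{"dr":[0,0,0],"xyz":[0,0,0.5],"claw":-1},{"dr":[0,0,0],"xyz":[0,0,0.5],"claw":-1},{"dr":[0,0,0],"xyz":[0,0,0.5],"claw":-1},{"dr":[0,0,0],"xyz":[0,0,0.3],"claw":-1},{"dr":[0,0,0],"xyz":[0,0,0],"claw":-1}]'
python3 - <<'E'
from h import *
goto([.539,-.180,.095])
a=cv2.cvtColor(robot.capture("scene"),cv2.COLOR_RGB2BGR)[100:250,80:330]
cv2.imwrite("pics/d1.png",cv2.resize(a,(750,450),interpolation=cv2.INTER_CUBIC))
E
```

```text
clock: 3.1
eef_pos: [0.5382, -0.1802, 0.1549]
ee_rot: [0.997, 0.08, -0.001, -0.001]
force: [-0.2, -0.4, 0.2]
finger_gap: 0.0856
gripper_force: 0.0
t 3.1 pos [ 0.5382 -0.1802  0.1549] yang -80.78 z [-0.003  0.001 -1.   ] F [-0.2 -0.4  0.2] gap 0.0856 grip 0.0
units [0.03 0.   2.  ]
```

View pics/d1.png

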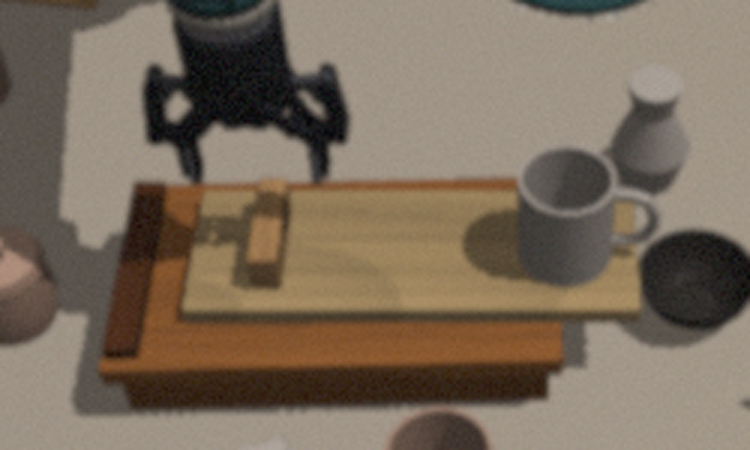

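The fingers are open at (190,165) and (320,170) in the crop, straddling the cleat at (265,235). They are above it and centred along the board, so I'll descend and grip.

```bash
python3 -m pendant '[{"dr":[0,0,0],"xyz":[0,0,0.4],"claw":-1},{"dr":[0,0,0],"xyz":[0,0,0.4],"claw":-1},{"dr":[0,0,0],"xyz":[0,0,0.4],"claw":-1},{"dr":[0,0,0],"xyz":[0,0,0.4],"claw":-1},{"dr":[0,0,0],"xyz":[0,0,0.4],"claw":-1},{"dr":[0,0,0],"xyz":[0,0,0],"claw":-1},{"dr":[0,0,0],"xyz":[0,0,0],"claw":0},{"dr":[0,0,0],"xyz":[0,0,0],"claw":1},{"dr":[0,0,0],"xyz":[0,0,0],"claw":1},{"dr":[0,0,0],"xyz":[0,0,0],"claw":1}]' 60
python3 -c "
from h import *
goto([.539,-.180,.095])"
```

```text
clock: 4.15
eef_pos: [0.5394, -0.1805, 0.0968]
ee_rot: [0.997, 0.08, 0.0, 0.0]
force: [0.0, 0.6, 0.6]
finger_gap: 0.0286
gripper_force: 0.0
t 4.15 pos [ 0.5394 -0.1805  0.0968] yang -80.82 z [ 0.001 -0.    -1.   ] F [0.  0.6 0.6] gap 0.0286 grip 0.0
units [-0.01 -0.02  0.06]
```

```bash
python3 -m pendant '[{"dr":[0,0,0],"xyz":[0,0,0],"claw":1},{"dr":[0,0,0],"xyz":[0,0,0],"claw":1},{"dr":[0,0,0],"xyz":[0,0,0],"claw":1},{"dr":[0,0,-0.1],"xyz":[0,0.1,0],"claw":1},{"dr":[0,0,-0.1],"xyz":[0,0.1,0],"claw":1},{"dr":[0,0,0],"xyz":[0,0.1,0],"claw":1},{"dr":[0,0,0],"xyz":[0,0.1,0],"claw":1},{"dr":[0,0,0],"xyz":[0,0.1,0],"claw":1},{"dr":[0,0,0],"xyz":[0,0.1,0],"claw":1},{"dr":[0,0,0],"xyz":[0,0.1,0],"claw":1}]'
python3 -c "
from h import *
goto([.539,-.180,.095])"
```

```text
clock: 5.15
eef_pos: [0.5436, -0.1966, 0.097]
ee_rot: [0.996, 0.092, 0.0, -0.002]
force: [-1.6, 12.6, 8.3]
finger_gap: 0.0233
gripper_force: 61.0
t 5.15 pos [ 0.5436 -0.1966  0.097 ] yang -79.42 z [ 0.     0.004 -1.   ] F [-1.6 12.6  8.3] gap 0.0233 grip 61.0
units [-0.05 -0.57  0.07]
```

```bash
python3 -m pendant '[{"dr":[0,0,0],"xyz":[0,0.1,0],"claw":1},{"dr":[0,0,0],"xyz":[0,0.1,0],"claw":1},{"dr":[0,0,0],"xyz":[0,0.1,0],"claw":1},{"dr":[0,0,0],"xyz":[0,0,0],"claw":1},{"dr":[0,0,0],"xyz":[0,0,0],"claw":1},{"dr":[0,0,0],"xyz":[0,0,0],"claw":1},{"dr":[0,0,0],"xyz":[0,0,0],"claw":1},{"dr":[0,0,0],"xyz":[0,0,0],"claw":1},{"dr":[0,0,0],"xyz":[0,0,0],"claw":1},{"dr":[0,0,0],"xyz":[0,0,0],"claw":1}]'
python3 -c "
from h import *
goto([.545,-.211,.095])"
```

```text
clock: 6.15
eef_pos: [0.5453, -0.2062, 0.097]
ee_rot: [0.996, 0.092, 0.001, -0.002]
force: [-1.5, 9.1, 6.7]
finger_gap: 0.023
gripper_force: 60.9
t 6.15 pos [ 0.5453 -0.2062  0.097 ] yang -79.45 z [ 0.001  0.003 -1.   ] F [-1.5  9.1  6.7] gap 0.023 grip 60.9
units [-0.04  0.16  0.07]
```

Still dragging: 9 N, with the travel following the command. I'll push further.

```bash
python3 -m pendant '[{"dr":[0,0,0],"xyz":[0,0.1,0],"claw":1},{"dr":[0,0,0],"xyz":[0,0.1,0],"claw":1},{"dr":[0,0,0],"xyz":[0,0.1,0],"claw":1},{"dr":[0,0,0],"xyz":[0,0,0],"claw":1},{"dr":[0,0,0],"xyz":[0,0,0],"claw":1},{"dr":[0,0,0],"xyz":[0,0,0],"claw":1},{"dr":[0,0,0],"xyz":[0,0,0],"claw":1},{"dr":[0,0,0],"xyz":[0,0,0],"claw":1},{"dr":[0,0,0],"xyz":[0,0,0],"claw":1},{"dr":[0,0,0],"xyz":[0,0,0],"claw":1}]'
python3 -c "
from h import *
goto([.545,-.211,.095])"
```

```text
clock: 7.15
eef_pos: [0.5465, -0.2122, 0.097]
ee_rot: [0.996, 0.093, -0.0, -0.003]
force: [-4.7, 15.5, 11.4]
finger_gap: 0.0226
gripper_force: 61.5
t 7.15 pos [ 0.5465 -0.2122  0.097 ] yang -79.36 z [-0.001  0.007 -1.   ] F [-4.7 15.5 11.4] gap 0.0226 grip 61.5
units [-0.04 -0.05  0.07]
```

```bash
python3 -m pendant '[{"dr":[0,0,0],"xyz":[0,0.1,0],"claw":1},{"dr":[0,0,0],"xyz":[0,0.1,0],"claw":1},{"dr":[0,0,0],"xyz":[0,0.1,0],"claw":1},{"dr":[0,0,0],"xyz":[0,0,0],"claw":1},{"dr":[0,0,0],"xyz":[0,0,0],"claw":1},{"dr":[0,0,0],"xyz":[0,0,0],"claw":1},{"dr":[0,0,0],"xyz":[0,0,0],"claw":1},{"dr":[0,0,0],"xyz":[0,0,0],"claw":1},{"dr":[0,0,0],"xyz":[0,0,0],"claw":1},{"dr":[0,0,0],"xyz":[0,0,0],"claw":1}]'
python3 - <<'E'
from h import *
goto([.545,-.211,.095])
im=cv2.cvtColor(robot.capture("top"),cv2.COLOR_RGB2BGR); cv2.imwrite("pics/t2full.png",im)
cv2.imwrite("pics/t2.png",cv2.resize(im[155:255,160:370],(798,380),interpolation=cv2.INTER_CUBIC))
E
```

```text
clock: 8.15
eef_pos: [0.5464, -0.2121, 0.0969]
ee_rot: [0.995, 0.095, -0.003, -0.009]
force: [-13.0, 34.1, 20.9]
finger_gap: 0.0232
gripper_force: 65.3
t 8.15 pos [ 0.5464 -0.2121  0.0969] yang -79.08 z [-0.008  0.017 -1.   ] F [-13.   34.1  20.9] gap 0.0232 grip 65.3
units [-0.04 -0.04  0.06]
```

View pics/t2.png

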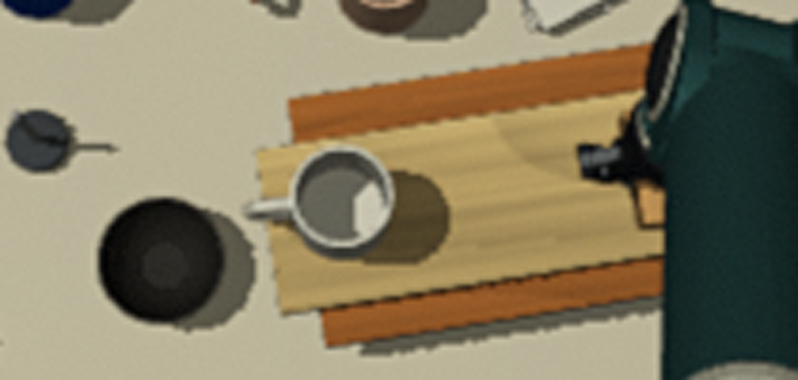

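The board is seated: the force rose to 34 N with no more travel, and the edges are parallel to the stand. Next I'll work out the slide distance.

```bash
python3 - <<'E'
from h import *
T=lambda u,z: ray("top",(160+(u[0]+.5)/3.8-.5,155+(u[1]+.5)/3.8-.5),z)[:2]
f=(T((257,150),.088)+T((283,313),.088))/2; g1=T((39,141),.014); g2=np.array([.5786,.2725])
o=np.array([.5368,-.131])
for a in (100.3,100.9):
    x=np.array([np.cos(np.radians(a)),np.sin(np.radians(a))]); y=np.array([-x[1],x[0]])
    print(a,f,(g1-f)@x,(g2-f)@x,"gauge lat",(g1-o)@y,(g2-o)@y,"front lat",(f-o)@y)
E
```

```text
100.3 [0.49283881 0.07519715] 0.17830995935823413 0.17878903638208413 gauge lat -0.10660160024271434 -0.11327308838506901 front lat 0.00638424942979386
100.9 [0.49283881 0.07519715] 0.17711701908406588 0.17752620745625786 gauge lat -0.11066974630553682 -0.11734588543713247 front lat 0.004177131681321713
```

```bash
python3 -m pendant '[{"dr":[0,0,-0.05],"xyz":[0,-0.1,0],"claw":1},{"dr":[0,0,-0.03],"xyz":[0,-0.1,0],"claw":1},{"dr":[0,0,0],"xyz":[0,-0.15,0],"claw":1},{"dr":[0,0,0],"xyz":[0,-0.2,0],"claw":1},{"dr":[0,0,0],"xyz":[0,-0.2,0],"claw":1},{"dr":[0,0,0],"xyz":[0,-0.2,0],"claw":1},{"dr":[0,0,0],"xyz":[0,-0.2,0],"claw":1},{"dr":[0,0,0],"xyz":[0,-0.2,0],"claw":1},{"dr":[0,0,0],"xyz":[0,-0.2,0],"claw":1},{"dr":[0,0,0],"xyz":[0,-0.2,0],"claw":1}]' 80
python3 -c "
from h import *
goto([.5464-.177*.189,-.2121+.177*.982,.095])"
```

```text
clock: 9.2
eef_pos: [0.5387, -0.1803, 0.0973]
ee_rot: [0.996, 0.093, 0.001, 0.002]
force: [1.3, -9.5, 4.7]
finger_gap: 0.0232
gripper_force: 78.7
t 9.2 pos [ 0.5387 -0.1803  0.0973] yang -79.36 z [ 0.003 -0.005 -1.   ] F [ 1.3 -9.5  4.7] gap 0.0232 grip 78.7
units [ 0.03 -4.81  0.05]
```

```bash
python3 -m pendant '[{"dr":[0,0,0],"xyz":[0,-0.2,0],"claw":1},{"dr":[0,0,0],"xyz":[0,-0.2,0],"claw":1},{"dr":[0,0,0],"xyz":[0,-0.2,0],"claw":1},{"dr":[0,0,0],"xyz":[0,-0.2,0],"claw":1},{"dr":[0,0,0],"xyz":[0,-0.2,0],"claw":1},{"dr":[0,0,0],"xyz":[0,-0.2,0.02],"claw":1},{"dr":[0,0,0],"xyz":[0,-0.2,0.02],"claw":1},{"dr":[0,0,0],"xyz":[0,-0.2,0.02],"claw":1},{"dr":[0,0,0],"xyz":[0,-0.2,0.02],"claw":1},{"dr":[0,0,0],"xyz":[0,-0.2,0.02],"claw":1}]'
python3 -c "
from h import *
goto([.5464-.177*.189,-.2121+.177*.982,.095])"
```

```text
clock: 10.2
eef_pos: [0.5303, -0.1253, 0.0968]
ee_rot: [0.996, 0.092, 0.004, 0.005]
force: [2.2, -18.8, 19.8]
finger_gap: 0.0226
gripper_force: 81.3
t 10.2 pos [ 0.5303 -0.1253  0.0968] yang -79.46 z [ 0.009 -0.009 -1.   ] F [  2.2 -18.8  19.8] gap 0.0226 grip 81.3
units [-0.04 -2.96  0.03]
```

```bash
python3 -m pendant '[{"dr":[0,0,0],"xyz":[0,-0.2,0],"claw":1},{"dr":[0,0,0],"xyz":[0,-0.2,0],"claw":1},{"dr":[0,0,0],"xyz":[0,-0.2,0],"claw":1},{"dr":[0,0,0],"xyz":[0,-0.2,0],"claw":1},{"dr":[0,0,0],"xyz":[0,-0.2,0],"claw":1},{"dr":[0,0,0],"xyz":[0,-0.2,0],"claw":1},{"dr":[0,0,0],"xyz":[0,-0.2,0],"claw":1},{"dr":[0,0,0],"xyz":[0,-0.2,0],"claw":1},{"dr":[0,0,0],"xyz":[0,-0.2,0],"claw":1},{"dr":[0,0,0],"xyz":[0,-0.2,0],"claw":1}]'
python3 -c "
from h import *
goto([.5464-.177*.189,-.2121+.177*.982,.095])"
```

```text
clock: 11.2
eef_pos: [0.5202, -0.0664, 0.0972]
ee_rot: [0.996, 0.092, 0.005, 0.005]
force: [3.7, -19.0, 21.1]
finger_gap: 0.0227
gripper_force: 81.4
t 11.2 pos [ 0.5202 -0.0664  0.0972] yang -79.49 z [ 0.011 -0.009 -1.   ] F [  3.7 -19.   21.1] gap 0.0227 grip 81.4
units [-0.07 -0.97  0.06]
```

Slow the last part, then settle and look.

```bash
python3 -m pendant '[{"dr":[0,0,0],"xyz":[0,-0.2,0],"claw":1},{"dr":[0,0,0],"xyz":[0,-0.2,0],"claw":1},{"dr":[0,0,0],"xyz":[0,-0.15,0],"claw":1},{"dr":[0,0,0],"xyz":[0,-0.15,0],"claw":1},{"dr":[0,0,0],"xyz":[0,-0.1,0],"claw":1},{"dr":[0,0,0],"xyz":[0,-0.1,0],"claw":1},{"dr":[0,0,0],"xyz":[0,0,0],"claw":1},{"dr":[0,0,0],"xyz":[0,0,0],"claw":1},{"dr":[0,0,0],"xyz":[0,0,0],"claw":1},{"dr":[0,0,0],"xyz":[0,0,0],"claw":1}]'
python3 - <<'E'
from h import *
goto([.5464-.177*.189,-.2121+.177*.982,.095])
im=cv2.cvtColor(robot.capture("top"),cv2.COLOR_RGB2BGR)
cv2.imwrite("pics/t3.png",cv2.resize(im[155:255,160:370],(798,380),interpolation=cv2.INTER_CUBIC))
im=cv2.cvtColor(robot.capture("scene"),cv2.COLOR_RGB2BGR)
cv2.imwrite("pics/s3.png",cv2.resize(im[120:250,110:370],(780,390),interpolation=cv2.INTER_CUBIC))
E
```

```text
clock: 12.2
eef_pos: [0.5155, -0.0398, 0.0974]
ee_rot: [0.996, 0.092, 0.005, 0.005]
force: [3.8, -17.0, 22.7]
finger_gap: 0.0229
gripper_force: 81.7
t 12.2 pos [ 0.5155 -0.0398  0.0974] yang -79.46 z [ 0.011 -0.009 -1.   ] F [  3.8 -17.   22.7] gap 0.0229 grip 81.7
units [-0.08 -0.07  0.08]
```

View pics/t3.png

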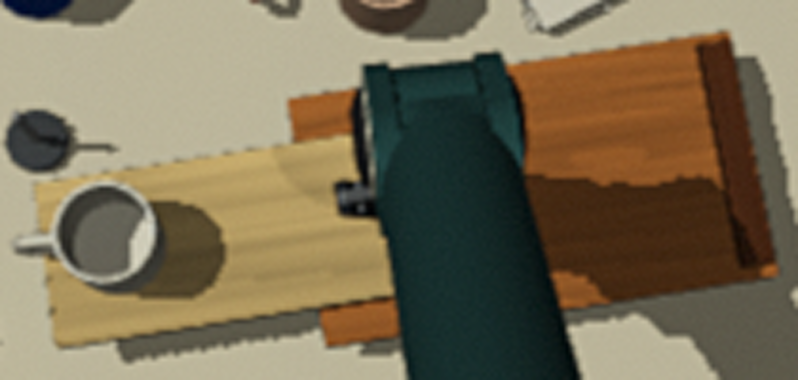

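View pics/s3.png

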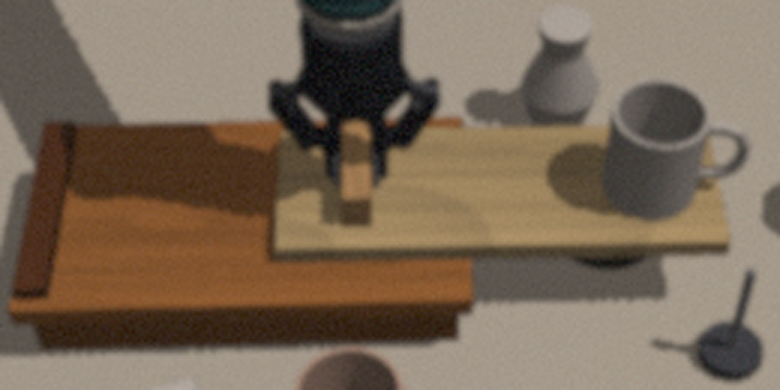

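The board is overhanging and level, and the mug is standing. In the top crop the front corners are at (35,184) and (57,347). In the scene crop the near front corner is at (729,243) and the gauge tip at (751,273).

```bash
python3 - <<'E'
from h import *
T=lambda u,z: ray("top",(160+(u[0]+.5)/3.8-.5,155+(u[1]+.5)/3.8-.5),z)[:2]
S=lambda u,z: ray("scene",(110+(u[0]+.5)/3-.5,120+(u[1]+.5)/3-.5),z)[:2]
P=[T((35,184),.088),T((57,347),.088)]; f=(P[0]+P[1])/2; c=S((729,243),.088); tl=S((273,253),.088)
e=f-np.array([.5155,-.0398]); print("tcp-front",np.linalg.norm(e),"boardlen S",np.linalg.norm(c-tl),"ang S",np.degrees(np.arctan2(*(c-tl)[::-1])),"corner T,S",P[0],c)
gt=T((39,141),.014); gs=S((751,273),.115); gs2=S((729,350),.014)
for a in (100.2,100.9):
    x=np.array([np.cos(np.radians(a)),np.sin(np.radians(a))]); y=np.array([-x[1],x[0]])
    print(a,"remaining T",(gt-f)@x,"S",(gs-c)@x,(gs2-c)@x,"lat",(f-np.array([.5368,-.131]))@y,"tip px in top crop",[(q-o+.5)*3.8-.5 for q,o in zip(proj("top",[*gs,.115]),(160,155))])
E
```

```text
tcp-front 0.29203293128500796 boardlen S 0.3576150297200633 ang S 100.594421227594 corner T,S [0.52420116 0.25940701] [0.52920356 0.25923528]
100.2 remaining T 0.003677842428145581 S 0.004591183632000315 0.00390927225264179 lat 0.007376865559301645 tip px in top crop [np.float64(16.248433806496017), np.float64(107.33059366912983)]
100.9 remaining T 0.002293390394049625 S 0.003960448032591798 0.003293574322101719 lat 0.002666023190770479 tip px in top crop [np.float64(16.248433806496017), np.float64(107.33059366912983)]
```

About 3 mm short by both views. I'll nudge and settle.

```bash
python3 -m pendant '[{"dr":[0,0,0],"xyz":[0,-0.05,0],"claw":1},{"dr":[0,0,0],"xyz":[0,-0.05,0],"claw":1},{"dr":[0,0,0],"xyz":[0,0,0],"claw":1},{"dr":[0,0,0],"xyz":[0,0,0],"claw":1},{"dr":[0,0,0],"xyz":[0,0,0],"claw":1},{"dr":[0,0,0],"xyz":[0,0,0],"claw":1},{"dr":[0,0,0],"xyz":[0,0,0],"claw":1},{"dr":[0,0,0],"xyz":[0,0,0],"claw":1},{"dr":[0,0,0],"xyz":[0,0,0],"claw":1},{"dr":[0,0,0],"xyz":[0,0,0],"claw":1}]'
python3 - <<'E'
from h import *
goto([.5155-.003*.185,-.0398+.003*.983,.097])
im=cv2.cvtColor(robot.capture("scene"),cv2.COLOR_RGB2BGR)
cv2.imwrite("pics/s4.png",cv2.resize(im[120:250,110:370],(780,390),interpolation=cv2.INTER_CUBIC))
E
```

```text
clock: 13.3
eef_pos: [0.5152, -0.0374, 0.0975]
ee_rot: [0.996, 0.092, 0.005, 0.005]
force: [3.7, -18.7, 23.1]
finger_gap: 0.0226
gripper_force: 81.8
t 13.3 pos [ 0.5152 -0.0374  0.0975] yang -79.47 z [ 0.011 -0.009 -1.   ] F [  3.7 -18.7  23.1] gap 0.0226 grip 81.8
units [-0.   -0.02  0.02]
```

View pics/s4.png

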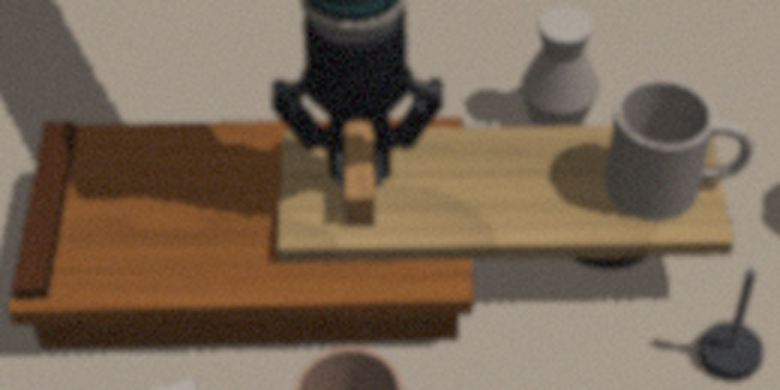

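The near front corner is now at (732,243) in the crop, within about 1 mm of the gauge mark. The board is level and held, the mug is upright and the other ware hasn't moved.

```bash
python3 -c "
from bench import robot
print(robot.finish_job())"
```

```text
the job is handed in; nothing more can be done
None
```

I seated the board square against the batten and slid it out until its front edge measured about 1 mm from the gauge pin; it's handed in still gripped and level on the stand with the mug upright, and no verdict came back.

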